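Rock the seesaw gate and feed the stone balls into the other tray

ROBOT

A 6-joint arm with a two-finger parallel gripper is mounted at the origin on a cart in front of the work surface, level with it; the furniture and walls round the work are solid. World frame = base frame: x ahead of the robot, y to its left, z up, the work surface at z = 0. Lengths are in m, angles in rad, forces in N, time in s.
With the tool pointing down it reaches from about 0.225 to 0.875 m from the base axis. Payload 3.4 kg.
Tool frame: the origin (TCP) lies on the centre line of the jaws, within the pads' length; the fingertips stand 17 mm ahead of it and the grasp point (between the pads) lies 2 mm behind it (nose_length is the distance from the TCP to the fingertips, in m); z points along the fingers, y is the line along which they close (so a half turn about z gives the same grasp; the last joint's range is limited). The gripper opens to 85 mm and grips with 20 to 120 N. Pads are 22 mm wide; open, the fingers measure 114 mm over their backs; the gripper's body (76 mm by 85 mm) begins 54 mm behind the grasp point. The pads swing forward as they close: fully open they stand 13 mm farther back than shut.
Start: joints at [-1.257, 0.276, 1.505, -0, 1.361, -0.121], TCP at [0.242, -0.522, 0.248] pointing down, gripper open.
Joint ranges: [-2.89, 2.89], [-0.75, 2.08], [0.22, 2.7], [-1.18, 4.32], [0.11, 2.71], [-2.7, 2.7]. Speed limits (rad/s): [2.57, 2.57, 3.14, 3.14, 3.14, 3.14].

INTERFACE

Orientations are given as a unit quaternion [w, x, y, z].
In Python, from rig import get_state, get_image, sign_off, find_in, place_of, nose_length gives the robot as it stands.
- The arm moves only by the tool apply_moves, never from a script. Its argument "deltas" is one flat list of numbers, 5 for each row, row after row: the finger opening in mm, from 0 to 85.4, then the shift along the tool's x, y, z in mm, then the turn about the tool's z in degrees. A call has 1 to 12 rows; each row is the pose to reach, as a shift and turn from the pose commanded when the call began, along the tool's axes at that moment; what a row does not reach only later rows make up. A row lasts 1/12 s, in which the tool goes at most 41.7 mm and 7.16 degrees, less where a joint would pass 70% of its speed; a pose out of reach is approached as far as the arm can. A call with a gripper value outside its range is refused whole. The fingers move at their own pace and stop on an object; "squeeze" is the grip in N (left out, the last holds). Time passes only in rows, so rows that repeat a pose let the fingers close. It gives the time, the measured TCP pose, the force, the opening and the grip force at its end, in the units of the state.
- get_state(): the state, without advancing time (a new reading comes with each control period).
- get_image(name): name is "scene" or "top" or "wrist"; returns a dict with "frame" (384x512x3 uint8, red, green, blue), "K" (3x3 intrinsics, pixels), "position" and "orientation" of the camera in the world. Camera axes: x right, y down, z forward; pixel columns grow to the right and rows downward; lengths in m; the calibration is good to about 2 mm. The wrist camera is an equidistant fisheye: a pixel r from the principal point sees the ray r / f radians off the axis. A picture is of the moment at which its call begins. There is no depth.
- sign_off(): hands the job in; it is judged then, once.
Trained networks look in a picture, given as the dict that the camera call returned (one of the last four; its "shot" number tells which), for a name from the list of things; names that differ only in an ending like _2 or _b are one class to them, and where a whole thing is asked for, a point or a joint stands for the part that bears it (a point fixed in the world has none). Each returns a list of dicts, best first, with "score" (0 to 1); they miss things now and then, are a little off and sometimes report something else, mostly with a low value. They report only what shows in the picture. A call takes as long as a camera call. They do not tell look-alikes from the thing itself.
- find_in(query, picture): "point" ([column, row] in pixels, amid what is visible of it).
- place_of(query, picture): "point" ([column, row] in pixels: a listed point, or the origin of a listed thing).
The state is a dict: "clock": time; "qpos": joint angles; "qd": joint speeds; "effort": joint torques, N m; "position": TCP position; "ee_rot": TCP orientation; "contact_force": force on the tool from outside, world axes, zero at the start; "moment": the same for the moment, N m; "width": finger opening in m; "gripper_force": force on a finger pad.
Only numpy, scipy, OpenCV 4.12 (cv2) and the standard library are available. Lean on these libraries where they do the work, as an engineer would, in place of code of your own. Each camera call takes 0.05 s, during which the arm holds its last target. There are 200 camera calls.

TASK

The ball sorter on the bench has a seesaw gate that now leans to one tray; press its raised end down with a fingertip so that it rocks over its pivot and rests leaning fully the other way. Then push the two stone balls with the fingers along the feed ledge and off its far end, so that they roll down the gate by themselves into the tray on the side that was up at the start. Do not grip, lift or carry anything, do not touch the balls once they are off the ledge, and leave the jar and the loose stones beside the sorter where they are.

Things in the scene. Friction and masses are not known exactly. Their poses are not given: they have to be found in the camera images.
- sorter: the ball sorter, fixed to the bench: plywood base and trays, aluminium ledge and gate, 170 x 416 x 130 mm over all. Origin on the bench top under the gate's pivot; x points away from the robot along the feed ledge (the way the balls are pushed), y to the left along the gate, z up. The pivot axis runs along x, 70 mm above the bench.
- ledge_edge (a point): middle of the feed ledge's open front edge (floor), at x = -28 mm, 110 mm above the bench. The ledge is a straight channel along x, 41 mm wide inside, side walls 8 mm above its floor; it ends at x = -112 mm in a lip 6 mm above the floor, the floor there 106 mm above the bench. Clear above and behind the lip.
- gate (a joint): tilt of the seesaw gate, rad, between stops at -0.22 and +0.22. Positive: left (+y) end up, right end down, so balls roll to the right tray; negative the other way. It turns freely and is top-heavy: past level it falls to the stop by itself and stays there; tipping it takes under 1 N at a tab.
- tab_left (a point): centre of the top face of the gate's left finger tab, a flat plate 40 mm (x) by 36 mm (y), 4 mm thick, on the near (-x) side of the left end of the gate. In the gate's frame at -46 mm in x, +92 mm in y and 29 mm above the pivot axis; moves with the gate (about 20 mm up or down from level). Free above and underneath.
- tab_right (a point): the same on the right end of the gate (y = -92 mm). The gate is an open trough 220 mm long (y), 46 mm wide inside, floor 15 mm above the pivot, with a low near wall and a far wall with a steel bar on top that stands 51 mm above the floor over its middle 110 mm
- tray_left (a point): middle of the floor of the left catch tray, at x = 0, y = +150 mm of the sorter, 10 mm above the bench; the tray is 100 mm (x) by 105 mm (y) inside, walls 32 to 60 mm high
- tray_right (a point): the same for the right catch tray, at y = -150 mm
- ball_front_center (a point): centre of the front stone ball (36 mm diameter, 64 g, loose), on the feed ledge, nearest the gate
- ball_rear_center (a point): centre of the rear stone ball, the same size, on the feed ledge behind the front one, near the lip
- compound_jar_0: screw-lid jar, 55 mm across, 68 mm high, loose, stands farther left of the feed ledge; origin at the centre of its underside; leave alone
- rough_1: piece of rough stone 32 x 44 x 23 mm, loose, right of the feed ledge; origin at the centre of its underside; leave alone
- cabochon_2: finished flat stone 26 x 36 x 10 mm, loose, left of the feed ledge; origin at the centre of its underside; leave alone
Things that resemble listed ones, but are neither listed nor needed, are in the scene too. What is shaped like the part that bears ball_rear_center but pink, red or turquoise is not meant.

How it is judged:
By the outcome, as a careful person would: the job done as asked, in the order asked, and still so for the second after the job is handed in, with the robot touching nothing.
It also fails if it takes over 46 s, if anything falls off the work surface, if the arm or the gripper's body presses on something with over 40 N, if the wrist force passes 120 N, or if a joint passes its speed limit or range.

## Working session

There is one attempt and no reset: what is moved stays moved. The work goes in short steps, Python scripts to look and compute and a tool call to move; the robot and the scene stay as the last step left them, time stands still between calls to the robot, and variables do not carry over. Pictures are saved under pics/ and viewed, at most 10 in all, crops included, and the job is handed in when it is done.

Besides the shell and the picture viewer there is one more tool, called after "Call:" as a command line: name --argument value ..., lists and objects as JSON in quotes. apply_moves: Moves the arm, as the interface text tells. Its arguments: {"type":"object","properties":{"deltas":{"type":"array"},"squeeze":{"type":"number"}},"required":["deltas"]}

```bash
mkdir -p pics; ls
cat > h.py <<'E'
import numpy as np, cv2
from scipy.spatial.transform import Rotation as R
from rig import *
def rot(q): return R.from_quat([q[1],q[2],q[3],q[0]]).as_matrix()
def atz(im,p,z):
    K=im["K"]; d=np.array([(p[0]-K[0,2])/K[0,0],(p[1]-K[1,2])/K[1,1],1.0])
    d=rot(im["orientation"])@d; c=np.array(im["position"]); return c+d*(z-c[2])/d[2]
def proj(im,X):
    v=rot(im["orientation"]).T@(np.array(X)-im["position"]); K=im["K"]; return (K@v/v[2])[:2]
def save(im,n): cv2.imwrite(f"pics/{n}.png",cv2.cvtColor(np.asarray(im["frame"]),cv2.COLOR_RGB2BGR))
E
cat > a.py <<'E'
from h import *
s=get_state(); print(s["position"],s["ee_rot"],s["clock"],nose_length)
F=[]
Z=dict(sorter=0,ledge_edge=.11,tab_left=.1,tab_right=.1,tray_left=.01,tray_right=.01,ball_front_center=.125,ball_rear_center=.125,compound_jar_0=0,rough_1=0,cabochon_2=0)
for n in ["top","scene"]:
    im=get_image(n); save(im,n+"0"); F.append(im["frame"]); print(n,np.round(im["position"],3))
    for q in Z:
        for r in place_of(q,im)[:4]:
            print(q,round(r["score"],2),np.round(r["point"]),np.round(atz(im,r["point"],Z[q]),3))
f=np.vstack(F);
E
python3 a.py
```

```text
pics
[ 0.24202775 -0.52102195  0.24743475] [-9.28279441e-04  9.76463834e-01  2.15679184e-01 -9.71295570e-05] 0.0 0.017
top [ 0.466 -0.017  1.038]
sorter 0.77 [263. 191.] [ 0.559 -0.02   0.   ]
ledge_edge 0.9 [256. 197.] [ 0.536 -0.006  0.11 ]
tab_left 0.93 [218. 212.] [0.507 0.077 0.1  ]
tab_left 0.72 [325. 184.] [ 0.561 -0.152  0.1  ]
tab_left 0.27 [256. 196.] [ 0.538 -0.005  0.1  ]
tab_right 0.76 [301. 203.] [ 0.522 -0.101  0.1  ]
tray_left 0.62 [197. 195.] [0.55  0.134 0.01 ]
tray_right 0.74 [322. 188.] [ 0.563 -0.159  0.01 ]
ball_front_center 0.5 [261. 216.] [ 0.496 -0.015  0.125]
ball_rear_center 0.69 [375. 244.] [ 0.435 -0.248  0.125]
ball_rear_center 0.59 [241. 148.] [0.639 0.026 0.125]
ball_rear_center 0.58 [263. 235.] [ 0.455 -0.019  0.125]
ball_rear_center 0.54 [334. 245.] [ 0.433 -0.164  0.125]
compound_jar_0 0.77 [189. 229.] [0.471 0.154 0.   ]
rough_1 0.76 [302. 230.] [ 0.465 -0.11   0.   ]
rough_1 0.19 [194. 198.] [0.545 0.142 0.   ]
cabochon_2 0.61 [220. 240.] [0.443 0.081 0.   ]
scene [0.029 0.629 0.743]
sorter 0.73 [242. 265.] [0.463 0.154 0.   ]
sorter 0.64 [251. 215.] [ 0.568 -0.002  0.   ]
ledge_edge 0.93 [265. 188.] [ 0.529 -0.014  0.11 ]
tab_left 0.84 [250. 208.] [0.515 0.065 0.1  ]
tray_left 0.93 [216. 241.] [0.562 0.143 0.01 ]
ball_front_center 0.64 [276. 192.] [ 0.486 -0.006  0.125]
ball_rear_center 0.69 [341. 186.] [ 0.371 -0.135  0.125]
ball_rear_center 0.46 [327. 200.] [ 0.369 -0.062  0.125]
compound_jar_0 0.97 [241. 264.] [ 0.466  0.152 -0.   ]
compound_jar_0 0.31 [287. 188.] [ 0.565 -0.173  0.   ]
rough_1 0.46 [302. 213.] [ 0.46  -0.105  0.   ]
cabochon_2 0.5 [265. 251.] [0.448 0.082 0.   ]
```

Run:
```python
import cv2,numpy as np
a=cv2.imread("pics/top0.png")[120:280,150:400]; b=cv2.imread("pics/scene0.png")[130:300,170:370]
cv2.imwrite("pics/c0.png",np.vstack([cv2.resize(a,(480,300),interpolation=cv2.INTER_CUBIC),cv2.resize(b,(480,300))])) 
cv2.imwrite("pics/c1.png",cv2.resize(a,(800,512),interpolation=cv2.INTER_CUBIC))
cv2.imwrite("pics/c2.png",cv2.resize(b,(700,595),interpolation=cv2.INTER_CUBIC))
```

```text
(no output)
```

View pics/c1.png

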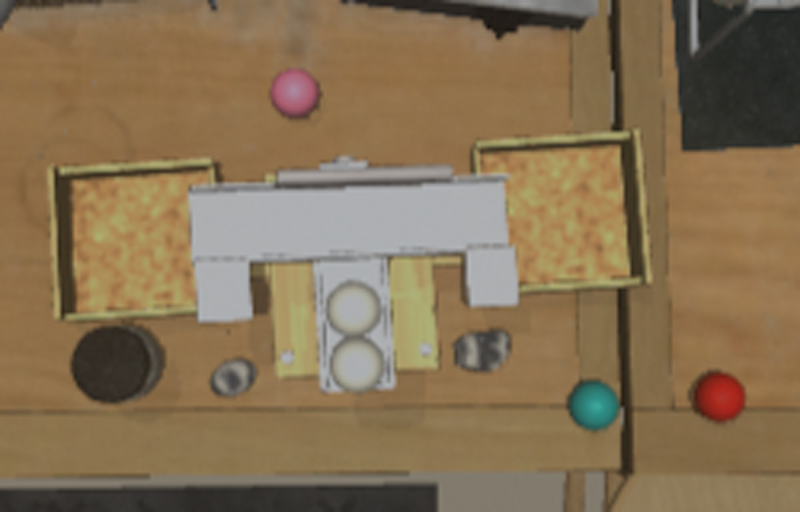

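View pics/c2.png

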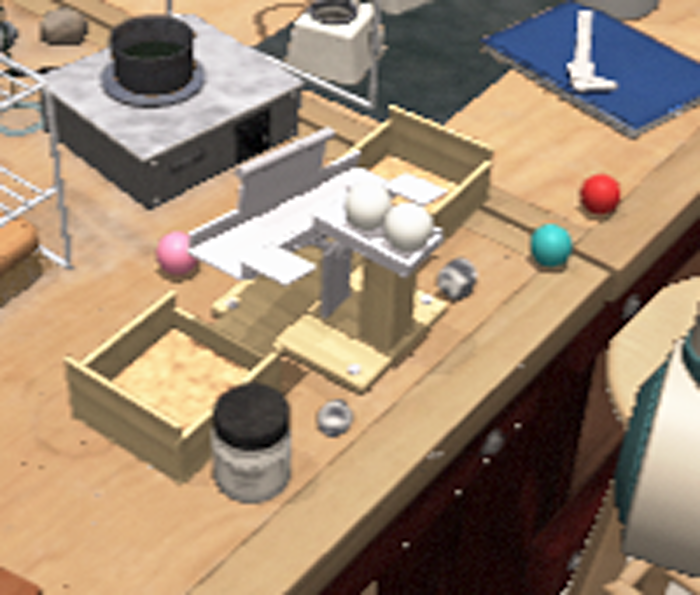

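The frames show two off-white balls on the ledge, at top-view (261,216) and (263,235). The pink (241,148), turquoise (334,245) and red (375,244) balls are look-alikes off the sorter, so I'll ignore them. The gate's left end looks raised and its right end is close to its tray. I'll fit the sorter pose for both tilt signs to check that.

```bash
cat > fit.py <<'E'
from h import *
from scipy.optimize import least_squares
def model(sg):
    a=.22*sg; t=lambda y:(-.046,y*np.cos(a)-.029*np.sin(a),.07+.029*np.cos(a)+y*np.sin(a))
    return dict(sorter=(0,0,0),ledge_edge=(-.028,0,.11),tab_left=t(.092),tab_right=t(-.092),tray_left=(0,.15,.01),tray_right=(0,-.15,.01))
def W(p,X): c,s=np.cos(p[2]),np.sin(p[2]); return np.array([p[0]+c*X[0]-s*X[1],p[1]+s*X[0]+c*X[1],X[2]])
if __name__=="__main__":
    obs=[]
    for n in ["top","scene"]:
        im=get_image(n)
        for q in model(1):
            for r in place_of(q,im)[:2]:
                e=np.linalg.norm(proj(im,W((.558,-.013,.05),model(1)[q]))-r["point"])
                if e<25: obs.append((im,n,q,r["point"])); break
        for q in ["ball_front_center","ball_rear_center"]:
            r=[x for x in place_of(q,im) if 210<x["point"][1]<240 or n=="scene"]
            print(n,q,[(np.round(x["point"]),np.round(atz(im,x["point"],.126),3)) for x in r[:2]])
    for sg in (1,-1):
        m=model(sg); f=lambda p:np.concatenate([proj(i,W(p,m[q]))-np.array(x) for i,n,q,x in obs])
        s=least_squares(f,[.558,-.013,.05],loss="soft_l1",x_scale=.01); print(sg,s.cost,s.x)
        for o,e in zip(obs,s.fun.reshape(-1,2)): print("  ",o[1],o[2],np.round(e,1))
        if sg==1: 
            for q in m: print(q,np.round(W(s.x,m[q]),4))
E
python3 fit.py
```

```text
top ball_front_center [(array([261., 215.]), array([ 0.497, -0.016,  0.126]))]
top ball_rear_center [(array([261., 233.]), array([ 0.46 , -0.015,  0.126]))]
scene ball_front_center [(array([276., 189.]), array([ 0.492, -0.016,  0.126])), (array([252., 214.]), array([0.477, 0.099, 0.126]))]
scene ball_rear_center [(array([342., 185.]), array([ 0.372, -0.14 ,  0.126])), (array([219., 204.]), array([0.56 , 0.127, 0.126]))]
1 21.936753285141826 [ 0.55767031 -0.00873862  0.04703013]
   top sorter [ 0.7 -0. ]
   top ledge_edge [2.8 1.2]
   top tab_left [-2.1 -0.1]
   top tray_left [-0.4 -1.6]
   top tray_right [-1.4 -1.3]
   scene sorter [4.  3.8]
   scene ledge_edge [-2.9 -0. ]
   scene tab_left [-0.2 -3.2]
   scene tab_right [ 2.6 -0.4]
   scene tray_left [3.3 0.1]
   scene tray_right [-0.4  1.4]
sorter [ 0.5577 -0.0087  0.    ]
ledge_edge [ 0.5297 -0.0101  0.11  ]
tab_left [0.5078 0.0725 0.1184]
tab_right [ 0.5162 -0.1069  0.0782]
tray_left [0.5506 0.1411 0.01  ]
tray_right [ 0.5647 -0.1586  0.01  ]
-1 43.669484286752294 [ 0.55831261 -0.009885    0.04259822]
   top sorter [ 1.2 -0.3]
   top ledge_edge [3.3 0.8]
   top tab_left [-5.7  0.6]
   top tray_left [ 0.1 -2.1]
   top tray_right [-0.9 -1.3]
   scene sorter [4.1 3.5]
   scene ledge_edge [-2.9 -0.3]
   scene tab_left [-3.4 11. ]
   scene tab_right [ 1.1 -9.9]
   scene tray_left [ 3.2 -0.3]
   scene tray_right [-0.2  1.3]
```

Call:
apply_moves --deltas '[0,15,-13,0,0,0,40,-35,0,2,0,72,-63,0,4,0,104,-91,0,7,0,136,-119,0,10,0,168,-147,0,13,0,200,-175,0,16,0,232,-203,0,19,0,264,-231,0,22,0,296,-259,0,22,0,318,-277,0,22,0,328,-286,0,22]' --squeeze 20

```text
clock: 3.1
position: [0.4204, -0.12, 0.2486]
ee_rot: [-0.001, 1.0, 0.027, 0.001]
contact_force: [-0.8, -0.2, 0.3]
width: 0.0005
gripper_force: 0.0
```

```bash
cat > d.py <<'E'
from h import *
import sys
s=get_state(); M=rot(s["ee_rot"]); p=s["position"]
print(s["clock"],np.round(p,4),"yaw",np.degrees(np.arctan2(M[1,0],M[0,0])),"w",s["width"],np.round(s["contact_force"],2))
if len(sys.argv)>3: print("tool delta mm",np.round(M.T@(np.array(list(map(float,sys.argv[1:4])))-p)*1000,1))
E
python3 d.py .508 .076 .165
```

```text
3.1 [ 0.4204 -0.12    0.2486] yaw 3.1121320748140966 w 0.0004562907141785375 [-0.79 -0.23  0.25]
tool delta mm [  98.  -190.8   84.2]
```

Call:
apply_moves --deltas '[0,12,-25,0,0,0,30,-59,0,0,0,48,-93,0,0,0,65,-127,0,0,0,82,-160,0,0,0,94,-182,10,0,0,98,-191,30,0,0,98,-191,55,0,0,98,-191,75,0,0,98,-191,84,0,0,98,-191,84,0]'

```text
clock: 4.02
position: [0.5058, 0.0718, 0.1622]
ee_rot: [0.0, 1.0, 0.026, -0.002]
contact_force: [-0.0, -0.6, 0.1]
width: -0.0
gripper_force: 0.0
```

```bash
python3 d.py .508 .076 .105
python3 - <<'E'
from h import *
F=[]
for n,(u,v) in dict(top=(160,160),scene=(170,130)).items():
    im=get_image(n); F.append(cv2.resize(im["frame"][v:v+130,u:u+170],(510,390),interpolation=cv2.INTER_CUBIC))
    print(n,[(np.round(r["point"]),r["score"]) for r in place_of("tab_left",im)[:2]])
save(dict(frame=np.hstack(F)[:,:]),"p1"); a=cv2.imread("pics/p1.png"); cv2.imwrite("pics/p1.png",cv2.resize(a,(800,306)))
E
```

```text
4.0167 [0.5058 0.0718 0.1622] yaw 2.9232353295457734 w -1.4233970778457023e-05 [-0.03 -0.64  0.13]
tool delta mm [ 2.6 -4.1 57.2]
top []
scene [(array([252., 205.]), 0.8), (array([266., 186.]), 0.6)]
```

View pics/p1.png

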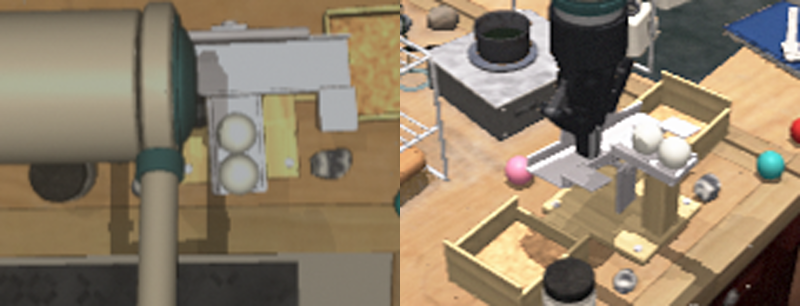

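The tip stands above the left tab, and the gate's left end is up. Pressing down now.

Call:
apply_moves --deltas '[0,-2,0,8,0,0,-4,0,16,0,0,-4,0,22,0,0,-4,0,27,0,0,-4,0,32,0,0,-4,0,37,0,0,-4,0,42,0,0,-4,0,47,0,0,-4,0,52,0,0,-4,0,56,0,0,-4,0,59,0,0,-4,0,59,0]'

```text
clock: 5.22
position: [0.503, 0.0715, 0.1045]
ee_rot: [0.0, 1.0, 0.025, -0.001]
contact_force: [0.1, 0.0, -0.0]
width: 0.0001
gripper_force: 0.0
```

```bash
python3 d.py .43 -.019 .2
python3 - <<'E'
from h import *
F=[]
for n,(u,v) in dict(top=(160,160),scene=(170,130)).items():
    im=get_image(n); F.append(cv2.resize(im["frame"][v:v+130,u:u+170],(400,306),interpolation=cv2.INTER_CUBIC))
save(dict(frame=np.hstack(F)),"p2")
E
```

```text
5.2167 [0.503  0.0715 0.1045] yaw 2.915046597501368 w 7.230594632526997e-05 [ 0.11  0.05 -0.02]
tool delta mm [-77.6  86.7 -95.4]
```

View pics/p2.png

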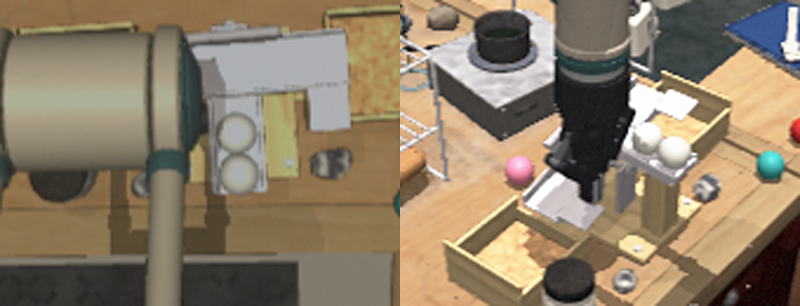

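The gate has rocked over: its left end is now down. I'll lift clear and go behind the lip.

Call:
apply_moves --deltas '[0,0,0,-15,0,0,0,0,-45,0,0,0,0,-80,0,0,-5,4,-105,0,0,-25,22,-110,0,0,-48,42,-110,0,0,-70,61,-110,0,0,-88,77,-110,0,0,-97,85,-105,0,0,-97,85,-90,0,0,-97,85,-75,0,0,-97,85,-75,0]'

```text
clock: 6.32
position: [0.4092, -0.018, 0.1783]
ee_rot: [-0.001, 1.0, 0.025, -0.002]
contact_force: [-0.3, -0.5, -0.3]
width: 0.0002
gripper_force: 0.0
```

```bash
python3 d.py .415 -.0185 .136
python3 - <<'E'
from h import *
F=[]
for n,(u,v) in dict(top=(160,160),scene=(170,130)).items():
    im=get_image(n); F.append(cv2.resize(im["frame"][v:v+130,u:u+170],(400,306),interpolation=cv2.INTER_CUBIC))
save(dict(frame=np.hstack(F)),"p3")
E
```

```text
6.3167 [ 0.4092 -0.018   0.1783] yaw 2.859536383462003 w 0.00018802343769836526 [-0.27 -0.49 -0.33]
tool delta mm [ 5.9  0.8 42.3]
```

View pics/p3.png

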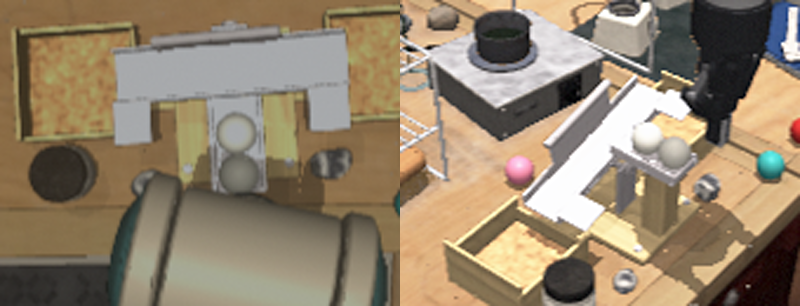

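Call:
apply_moves --deltas '[0,0,1,15,0,0,0,1,30,0,0,0,1,42,0,0,4,1,42,0,0,8,1,42,0,0,12,1,42,0,0,16,1,42,0,0,20,1,42,0,0,25,1,42,0,0,30,1,42,0,0,35,1,42,0,0,35,1,42,0]'

```text
clock: 7.42
position: [0.4475, -0.0176, 0.1385]
ee_rot: [0.0, 1.0, 0.025, 0.001]
contact_force: [-0.3, -1.3, -0.1]
width: -0.0002
gripper_force: 0.0
```

```bash
python3 d.py .5005 -.0148 .138
python3 - <<'E'
from h import *
F=[]
for n,(u,v) in dict(top=(160,160),scene=(210,145)).items():
    w=170 if n=="top" else 110
    im=get_image(n); F.append(cv2.resize(im["frame"][v:v+w*130//170,u:u+w],(400,306),interpolation=cv2.INTER_CUBIC))
save(dict(frame=np.hstack(F)),"p4")
E
```

```text
7.4167 [ 0.4475 -0.0176  0.1385] yaw 2.9140234808546976 w -0.00022108285654312887 [-0.3  -1.33 -0.06]
tool delta mm [53.1 -0.1  0.6]
```

View pics/p4.png

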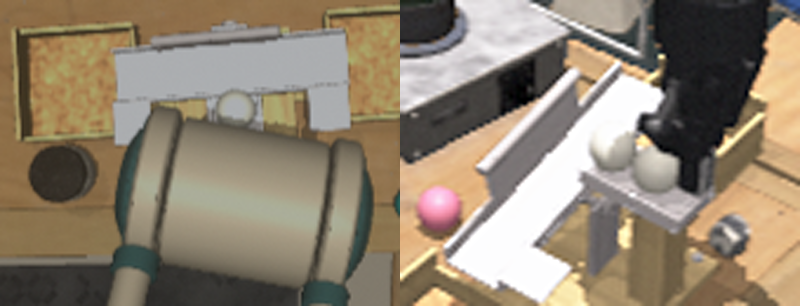

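The finger is pushing both balls and the front one is nearing the edge. Continuing slowly.

Call:
apply_moves --deltas '[0,4,0,0,0,0,8,0,0,0,0,12,0,0,0,0,15,0,0,0,0,18,0,0,0,0,20,0,0,0,0,22,0,0,0,0,24,0,0,0,0,24,0,0,0,0,24,0,0,0,0,24,0,0,0,0,24,0,0,0]'

```text
clock: 8.52
position: [0.4698, -0.0163, 0.1383]
ee_rot: [0.0, 1.0, 0.025, 0.0]
contact_force: [-0.4, 0.1, -0.3]
width: -0.0004
gripper_force: 0.0
```

```bash
python3 d.py .5005 -.0148 .138
python3 - <<'E'
from h import *
F=[]
for n,(u,v) in dict(top=(160,160),scene=(170,130)).items():
    im=get_image(n); F.append(cv2.resize(im["frame"][v:v+130,u:u+170],(400,306),interpolation=cv2.INTER_CUBIC))
save(dict(frame=np.hstack(F)),"p5")
E
```

```text
8.5167 [ 0.4698 -0.0163  0.1383] yaw 2.910503519860299 w -0.0003948836851256396 [-0.39  0.12 -0.31]
tool delta mm [30.8  0.1  0.3]
```

View pics/p5.png

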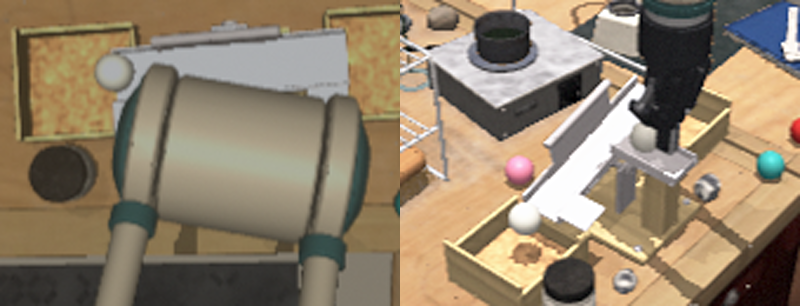

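The front ball is at the left end of the gate, about to drop into the left tray. Now the rear ball.

Call:
apply_moves --deltas '[0,4,0,0,0,0,8,0,0,0,0,12,0,0,0,0,16,0,0,0,0,20,0,0,0,0,23,0,0,0,0,26,0,0,0,0,28,0,0,0,0,30,0,0,0,0,32,0,0,0,0,33,0,0,0,0,33,0,0,0]'

```text
clock: 9.62
position: [0.5031, -0.0146, 0.1383]
ee_rot: [0.0, 1.0, 0.025, 0.0]
contact_force: [-0.4, -0.2, -0.7]
width: 0.0004
gripper_force: 0.0
```

```bash
python3 d.py .5005 -.0148 .138
python3 - <<'E'
from h import *
F=[]
for n,(u,v) in dict(top=(160,160),scene=(170,130)).items():
    im=get_image(n); F.append(cv2.resize(im["frame"][v:v+130,u:u+170],(400,306),interpolation=cv2.INTER_CUBIC))
save(dict(frame=np.hstack(F)),"p6")
E
```

```text
9.6167 [ 0.5031 -0.0146  0.1383] yaw 2.9089420042626393 w 0.00041162858096038124 [-0.45 -0.17 -0.71]
tool delta mm [-2.6  0.   0.3]
```

View pics/p6.png

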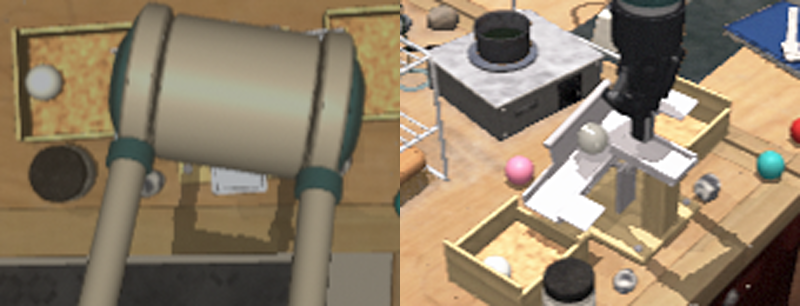

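The first ball is in the left tray and the second is rolling down the gate, clear of the finger. I'll lift and back off.

Call:
apply_moves --deltas '[0,0,0,0,0,0,0,0,-15,0,0,0,0,-40,0,0,0,0,-70,0,0,-20,10,-95,0,0,-50,30,-100,0,0,-80,60,-100,0,0,-100,90,-100,0,0,-110,120,-100,0,0,-110,140,-100,0,0,-110,150,-100,0,0,-110,150,-100,0]'

```text
clock: 10.72
position: [0.4008, -0.1718, 0.2384]
ee_rot: [0.0, 1.0, 0.024, 0.0]
contact_force: [0.2, -0.7, 0.0]
width: -0.0001
gripper_force: 0.0
```

```bash
python3 d.py
python3 - <<'E'
from h import *
F=[]
for n,(u,v) in dict(top=(160,160),scene=(170,130)).items():
    im=get_image(n); F.append(cv2.resize(im["frame"][v:v+130,u:u+170],(400,306),interpolation=cv2.INTER_CUBIC))
save(dict(frame=np.hstack(F)),"p7")
E
```

```text
10.7167 [ 0.4008 -0.1718  0.2384] yaw 2.7447989963734813 w -7.29848981794415e-05 [ 0.25 -0.71  0.04]
```

View pics/p7.png

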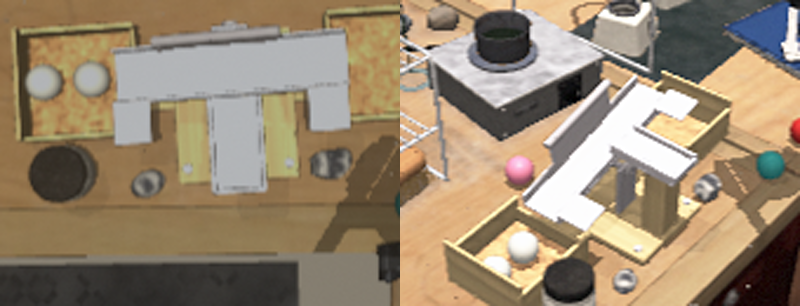

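Both balls are in the left tray, at crop (43,82) and (91,79). The gate leans left, and the jar and stones are where they were. I'll let things settle for a moment, then hand in.

Call:
apply_moves --deltas '[0,0,0,0,0,0,0,0,0,0,0,0,0,0,0,0,0,0,0,0,0,0,0,0,0,0,0,0,0,0,0,0,0,0,0,0,0,0,0,0,0,0,0,0,0,0,0,0,0,0,0,0,0,0,0,0,0,0,0,0]'

```text
clock: 11.82
position: [0.4005, -0.1701, 0.2383]
ee_rot: [0.0, 1.0, 0.025, 0.0]
contact_force: [0.0, -0.5, 0.7]
width: 0.0001
gripper_force: 0.0
```

```bash
python3 -c "
from rig import *
print(sign_off())"
```

```text
the job is handed in; nothing more can be done
None
```

The job is handed in at about 12 s: the gate now leans left, both stone balls rolled down it into the left tray (the side that was up at the start), and the jar and loose stones look unmoved in the last pictures.

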